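Centre the egg cup on its stand

TASK

The egg cup with the boiled egg has been set down near the edge of its little round wooden stand. With light taps or gentle pushes of the fingertips, and without gripping or lifting it, nudge it to the middle so that its foot stands wholly inside the dark inlaid ring, upright and with the egg still in the cup. Leave the salt mill, the jam jar and the teaspoon where they are.

Things in the scene. Friction and masses are not known exactly. Their poses are not given: they have to be found in the camera images.
- egg_cup: blue egg cup (loose, about 0.1 kg), 50 high: round foot of radius 21, slim stem, bowl of outer radius 26 from 30 to 50 above the foot; a boiled egg stands loosely in it (top about 85 above the foot). Origin: centre of the foot's underside, z up the cup. Slides easily on the stand (friction about 0.35); pushed hard or high it tips. Starts 24 to 31 off the stand's centre, any direction
- boiled_egg: brown boiled egg, 57 x 44, about 58 g, loose, standing on end in the egg cup. Its origin lies on its side surface, not at its centre
- egg_mid (a point): centre of the boiled egg; about 56 above the underside of the egg cup's foot and within 4 of the cup's axis when it is seated
- stand: round turned stand of light wood, fixed to the worktop, 30 high, flat top of radius 55, with a dark inlaid ring on top concentric with it (inner radius 27, outer radius 30, flush). Origin: centre of its underside, on the worktop; z up; its yaw has no visible meaning
- stand_mid (a point): centre of the stand's top face and of the dark ring, 30 above the worktop
- salt_mill: acrylic salt mill with a steel cap, 62 x 62 x 136, standing loose on the worktop; origin at the centre of its underside
- jam_jar: the red jam jar with a green lid behind the stand (another stands far left by the spice jars), diameter 62, 86 high, standing loose on the worktop; origin at the centre of its underside
- teaspoon: the steel teaspoon right of the stand, near the fruit basket, 132 x 26 x 9, lying loose on the worktop; origin at the centre of its underside
Not all that is in view belongs to the job. Several things have the shape of the stand; the one meant has the colours described above.

How it is judged:
By the outcome, as a careful person would: the job done as asked, in the order asked, and still so for the second after the job is handed in, with the robot touching nothing.
It also fails if it takes over 48 s, if anything falls off the work surface, if the arm or the gripper's body presses on something with over 40 N, if the wrist force passes 120 N, or if a joint passes its speed limit or range.

ROBOT

A 6-joint arm with a two-finger parallel gripper is mounted at the origin on a cart in front of the work surface, level with it; the furniture and walls round the work are solid. World frame = base frame: x ahead of the robot, y to its left, z up, the work surface at z = 0. Lengths are in mm, angles in degrees, forces in N, time in s.
With the tool pointing down it reaches from about 350 to 850 mm from the base axis. Payload 8.1 kg.
Tool frame: the origin (TCP) lies midway between the tips of the shut fingers; the grasp point (between the pads) lies 19 mm behind it; z points along the fingers, y is the line along which they close (so a half turn about z gives the same grasp; the last joint's range is limited). The gripper opens to 85 mm and grips with 20 to 120 N. Pads are 22 mm wide; open, the fingers measure 114 mm over their backs; the gripper's body (76 mm by 85 mm) begins 54 mm behind the grasp point. The pads swing forward as they close: fully open they stand 13 mm farther back than shut.
Start: joints at [71.425, 7.471, 85.268, -0, 87.261, -4.893], TCP at [141.9, 582.984, 231.292] pointing down, gripper open.
Joint ranges: [-169.43, 169.43], [-51.17, 129.36], [1.28, 143.12], [-76.62, 256.62], [0, 156.53], [-152.29, 152.29]. Speed limits (degrees/s): [136.94, 136.94, 159.86, 180, 180, 180].

INTERFACE

Orientations are given as [roll, pitch, yaw] about the fixed x, y, z axes, in that order (R = Rz(yaw) Ry(pitch) Rx(roll)).
In Python, from bench import sense, snapshot, camera_params, hand_in, masks_of, pinpoint gives the robot as it stands.
- The arm moves only by the tool step_arm, never from a script. Its argument "targets" is a list of rows, each an object with "angular": the turn, a rotation vector about the tool's x, y, z scaled (see below), a list of three; "dp": the shift along the tool's x, y, z scaled (see below), a list of three; "fingers": the closure, from 0 (fully open) to 1 (shut). A call has exactly 8 rows; each row is the pose to reach, as a shift and turn from the pose commanded when the call began, along the tool's axes at that moment, turning the shorter way round; what a row does not reach only later rows make up. The controller multiplies each number of a shift by 0.2 m and each number of a turn by 180 degrees. A row lasts 1/8 s, in which the tool goes at most 62.5 mm and 10.7 degrees, less where a joint would pass 70% of its speed; a pose out of reach is approached as far as the arm can. A call with a number of a shift or a turn outside -1 to 1 is refused whole. A call with a gripper value outside its range is refused whole. The fingers move at their own pace and stop on an object; "newtons" is the grip in N (left out, the last holds). Time passes only in rows, so rows that repeat a pose let the fingers close, or fill a call up. It gives the time, the measured TCP pose, the force, the opening and the grip force at its end, in the units of the state.
- sense(): the state, without advancing time (a new reading comes with each control period).
- snapshot(name): name is "scene" or "top"; returns the picture (384x512x3 uint8, blue, green, red); there is no depth.
- camera_params(name): a dict with "vfov" (degrees; the focal length in pixels is half the picture's height over the tangent of half this angle, whatever the lens; pixels are square), "cx", "cy" (the principal point, pixels), "D" ([k1, k2, p1, p2, k3] as OpenCV has them; the pictures are not rectified), "R" (3x3) and "t" (3): a world point X has camera coordinates R X + t. Camera axes: x right, y down, z forward; pixel columns grow to the right and rows downward; lengths in mm; the calibration is good to about 2 mm. A picture is of the moment at which its call begins. camera_params takes no time and is no camera call.
- hand_in(): hands the job in; it is judged then, once.
Trained networks look in the newest picture that a camera, given by its name, has taken for a name from the list of things; names that differ only in an ending like _2 or _b are one class to them, and where a whole thing is asked for, a point or a joint stands for the part that bears it (a point fixed in the world has none). Each returns a list of dicts, best first, with "conf" (0 to 1); they miss things now and then, are a little off and sometimes report something else, mostly with a low value. They report only what shows in the picture. A call takes as long as a camera call. They do not tell look-alikes from the thing itself.
- masks_of(camera, label): "pixels" (384x512 bool, what is visible of it) and "at" ([column, row] in pixels, amid what is visible of it).
- pinpoint(camera, label): "at" ([column, row] in pixels: a listed point, or the origin of a listed thing).
The state is a dict: "time": time; "joint_pos": joint angles; "qd": joint speeds; "joint_efforts": joint torques, N m; "tool_pos": TCP position; "tcp_rot": TCP orientation; "ft_force": force on the tool from outside, world axes, zero at the start; "wrist_torque": the same for the moment, N m; "finger_gap": finger opening in mm; "grip_force": force on a finger pad.
Only numpy, scipy, OpenCV 4.12 (cv2) and the standard library are available. Lean on these libraries where they do the work, as an engineer would, in place of code of your own. Each camera call takes 0.05 s, during which the arm holds its last target. There are 200 camera calls.

## Working session

There is one attempt and no reset: what is moved stays moved. The work goes in short steps, Python scripts to look and compute and a tool call to move; the robot and the scene stay as the last step left them, time stands still between calls to the robot, and variables do not carry over. Pictures are saved under pics/ and viewed, at most 10 in all, crops included, and the job is handed in when it is done.

Besides the shell and the picture viewer there is one more tool, called after "Emit:" as name([rows], argument=value, ...), one row to a line, values as JSON. step_arm: Moves the arm, as the interface text tells. Its arguments: {"type":"object","properties":{"targets":{"type":"array","items":{"type":"object","properties":{"angular":{"type":"array","items":{"type":"number","minimum":-1,"maximum":1}},"dp":{"type":"array","items":{"type":"number","minimum":-1,"maximum":1}},"fingers":{"type":"number"}}}},"newtons":{"type":"number"}},"required":["targets"]}

```bash
mkdir -p pics
cat > h.py <<'E'
import numpy as np, cv2
from bench import *
def ray(cam,px):
    p=camera_params(cam);f=192/np.tan(np.radians(p["vfov"]/2))
    K=np.array([[f,0,p["cx"]],[0,f,p["cy"]],[0,0,1]])
    u=cv2.undistortPoints(np.array([[px]],float),K,np.array(p["D"],float))[0,0]
    R=np.array(p["R"]);t=np.array(p["t"]);return -R.T@t, R.T@np.array([u[0],u[1],1])
def onz(cam,px,z):
    o,d=ray(cam,px);return (o+d*(z-o[2])/d[2]).round(1)
def tri(a,b):
    (o1,d1),(o2,d2)=ray("scene",a),ray("top",b)
    s=np.linalg.lstsq(np.c_[d1,-d2],o2-o1,rcond=None)[0]
    p,q=o1+s[0]*d1,o2+s[1]*d2;return ((p+q)/2).round(1),np.linalg.norm(p-q).round(1)
E
python3 - <<'E'
from h import *
im={c:snapshot(c) for c in("scene","top")}
for c in im: cv2.imwrite(f"pics/{c}0.png",im[c])
Z={"egg_cup":30,"egg_mid":86,"stand_mid":30,"salt_mill":0,"jam_jar":0,"teaspoon":0}
for c in im:
  for l in Z:
    print(c,l,[(np.round(d["at"],1),round(d["conf"],2),onz(c,d["at"],Z[l])) for d in pinpoint(c,l)[:3]])
print(sense()["tcp_rot"],sense()["tool_pos"],sense()["time"], [ (-np.array(camera_params(c)["R"]).T@camera_params(c)["t"]).round() for c in im])
E
```

```text
scene egg_cup [(array([221.3, 214.4]), 0.82, array([480., 245.,  30.]))]
scene egg_mid [(array([221.8, 196. ]), 0.57, array([484.6, 243.6,  86. ]))]
scene stand_mid [(array([168. , 176.1]), 0.78, array([459.5, 503.1,  30. ]))]
scene salt_mill [(array([210.1, 175.5]), 0.79, array([583.6, 472.4,   0. ]))]
scene jam_jar [(array([279.8, 185.7]), 0.84, array([714.9, 295.2,   0. ]))]
scene teaspoon [(array([278.1, 288.2]), 0.64, array([450.5, -25.4,   0. ]))]
top egg_cup [(array([229.7, 222.5]), 0.56, array([494. , 263.8,  30. ]))]
top egg_mid [(array([230.9, 226.3]), 0.68, array([486.7, 258.9,  86. ]))]
top stand_mid [(array([219. , 229.2]), 0.78, array([477. , 291.6,  30. ])), (array([142.7, 238.5]), 0.77, array([454.2, 490.4,  30. ]))]
top salt_mill [(array([148.9, 187. ]), 0.87, array([589.1, 479.9,   0. ]))]
top jam_jar [(array([216. , 142.9]), 0.84, array([705. , 299.6,   0. ]))]
top teaspoon [(array([340.5, 238.5]), 0.69, array([446.7, -29.6,   0. ]))]
[1.79993369e+02 1.14621607e-03 1.66317323e+02] [141.91605857 583.00888264 231.36943228] 0.7 [array([   2., -572.,  716.]), array([ 536.,  222., 1166.])]
```

```bash
ls -la pics; ls
```

```text
total 660
drwxr-xr-x 2 agent agent   4096 Dec  2 00:51 .
drwxr-xr-x 3 agent agent   4096 Dec  2 00:51 ..
-rw-r--r-- 1 agent agent 279265 Dec  2 00:51 scene0.png
-rw-r--r-- 1 agent agent 382349 Dec  2 00:51 top0.png
h.py
pics
```

Run:
```python
import cv2
a=cv2.imread("pics/scene0.png");b=cv2.imread("pics/top0.png")
cv2.imwrite("pics/a.png",cv2.hconcat([cv2.resize(b,(400,300),interpolation=cv2.INTER_AREA),cv2.resize(a,(400,300),interpolation=cv2.INTER_AREA)]))
import numpy as np
c=cv2.resize(b[170:270,165:295],None,fx=4,fy=4,interpolation=cv2.INTER_CUBIC)
cv2.imwrite("pics/b.png",c)
```

```text
(no output)
```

View pics/a.png

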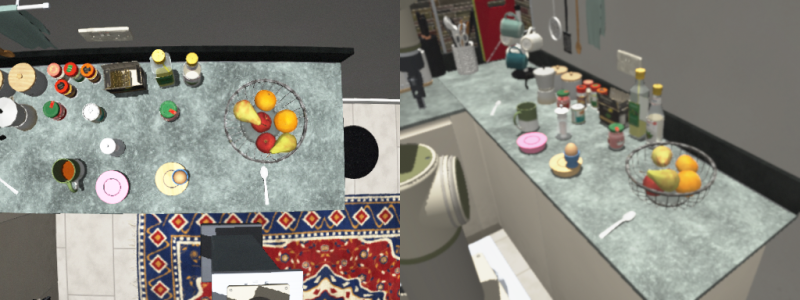

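View pics/b.png

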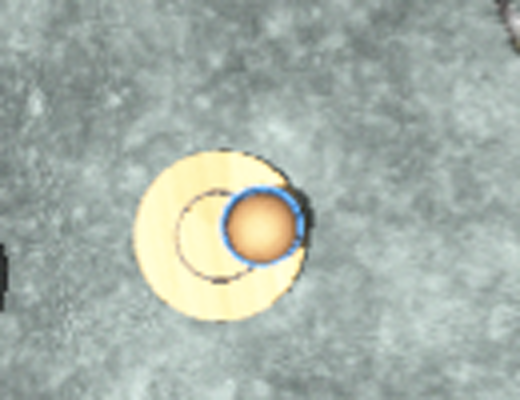

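The top view shows the light stand with its dark ring centred at about (219.4, 228.5). The cup and egg are at about (230.5, 226.5), and the pink look-alike is at (143, 238). I'll refine these by fitting outlines.

```bash
cat > meas.py <<'E'
from h import *
def ell(m,cam,z,ctr,rad,label):
    m=m.astype(np.uint8); yy,xx=np.mgrid[:384,:512]
    m[np.hypot(xx-ctr[0],yy-ctr[1])>rad]=0
    n,l,s,_=cv2.connectedComponentsWithStats(m)
    if n<2: print(label,"none");return
    k=1+np.argmax(s[1:,4]);c=np.array(np.nonzero(l==k))[::-1].T
    h=cv2.convexHull(c.astype(np.int32))[:,0]
    P=np.array([onz(cam,q,z)[:2] for q in h.astype(float)])
    (x,y),r=cv2.minEnclosingCircle(P.astype(np.float32))
    A=np.c_[2*P,np.ones(len(P))];v=np.linalg.lstsq(A,(P**2).sum(1),rcond=None)[0]
    print(label,cam,"minenc",np.round((x,y,r),1),"fit",v[:2].round(1),round(float(np.sqrt(v[2]+v[0]**2+v[1]**2)),1))
def cup(cam,ctr):
    im=snapshot(cam);b,g,r=[im[...,i].astype(int) for i in range(3)]
    ell((b>r+50)&(b>g+25),cam,80,ctr,25,"blue@80")
    return im
def net(cam):
    for l,z in(("egg_mid",86),("egg_cup",30),("stand_mid",30)):
        print(cam,l,[(np.round(d["at"],1),round(d["conf"],2),onz(cam,d["at"],z)) for d in pinpoint(cam,l)[:2]])
E
python3 - <<'E'
from meas import *
im=cup("top",(230,226))
b,g,r=[im[...,i].astype(int) for i in range(3)]
ell(r>b+25,"top",30,(219,228),26,"stand(+egg)")
im=cup("scene",(221,204))
yy,xx=np.mgrid[:384,:512]
for l in("egg_cup","stand","boiled_egg"):
  for c in("top","scene"):
    for d in masks_of(c,l)[:2]:
        ell(d["pixels"],c,{"stand":30,"egg_cup":80,"boiled_egg":86}[l],d["at"],40,l+f" {d['conf']:.2f}")
i=cv2.resize(im[170:240,180:260],None,fx=7,fy=7,interpolation=cv2.INTER_CUBIC);cv2.imwrite("pics/c.png",i)
E
```

```text
blue@80 top minenc [488.4 261.1  25.2] fit [487.8 261.1] 24.5
stand(+egg) top minenc [478.8 290.3  56. ] fit [478.7 290.5] 55.1
blue@80 scene minenc [501.7 241.6   9.3] fit [495.6 248.2] 11.8
egg_cup 0.72 top minenc [482.1 287.5  53.1] fit [481.6 287.4] 52.2
egg_cup 0.75 scene minenc [573.9 463.9 139.2] fit [575.1 458.3] 121.1
stand 0.67 top minenc [479.4 290.   54.8] fit [479.1 289.6] 53.6
stand 0.74 scene minenc [464.7 275.6  67.3] fit [468.3 274. ] 60.3
stand 0.60 scene minenc [444.8 475.2  69.9] fit [444.2 474.9] 62.8
boiled_egg 0.53 top minenc [486.7 259.9  21.2] fit [487. 260.] 20.7
boiled_egg 0.53 scene minenc [495.2 268.5  41.2] fit [493.3 267.4] 33.2
```

View pics/c.png

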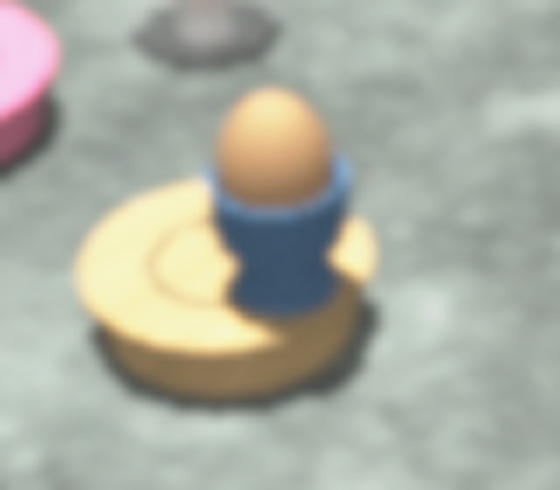

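Emit:
step_arm([
  {"dp": [-0.1,-0.06,0],"fingers": 0.65},
  {"dp": [-0.22,-0.14,0],"fingers": 0.65},
  {"dp": [-0.34,-0.22,0],"fingers": 0.65},
  {"dp": [-0.46,-0.29,0],"fingers": 0.65},
  {"dp": [-0.58,-0.37,0],"fingers": 0.65},
  {"dp": [-0.7,-0.45,0],"fingers": 0.65},
  {"dp": [-0.82,-0.52,0],"fingers": 0.65},
  {"dp": [-0.9,-0.57,0],"fingers": 0.65},
], newtons=20)

```text
validation failed for argument at $.ta...
```

Emit:
step_arm([
  {"dp": [-0.1,-0.06,0],"fingers": 0.65},
  {"dp": [-0.22,-0.14,0],"fingers": 0.65},
  {"dp": [-0.34,-0.22,0],"fingers": 0.65},
  {"dp": [-0.46,-0.29,0],"fingers": 0.65},
  {"dp": [-0.58,-0.37,0],"fingers": 0.65},
  {"dp": [-0.7,-0.45,0],"fingers": 0.65},
  {"dp": [-0.82,-0.52,0],"fingers": 0.65},
  {"dp": [-0.9,-0.57,0],"fingers": 0.65},
])

```text
validation failed for argument at $.ta...
```

Emit:
step_arm([
  {"dp": [-0.1,-0.07,0],"angular": [0,0,0.05],"fingers": 0.65},
  {"dp": [-0.2,-0.13,0],"angular": [0,0,0.1],"fingers": 0.65},
  {"dp": [-0.3,-0.2,0],"angular": [0,0,0.15],"fingers": 0.65},
  {"dp": [-0.4,-0.26,0],"angular": [0,0,0.2],"fingers": 0.65},
  {"dp": [-0.42,-0.27,0],"angular": [0,0,0.25],"fingers": 0.65},
  {"dp": [-0.42,-0.27,0],"angular": [0,0,0.3],"fingers": 0.65},
  {"dp": [-0.42,-0.27,0],"angular": [0,0,0.327],"fingers": 0.65},
  {"dp": [-0.42,-0.27,0],"angular": [0,0,0.327],"fingers": 0.65},
])

```text
time: 2.1
tool_pos: [210.8, 510.6, 231.3]
tcp_rot: [180.0, -0.0, 107.5]
ft_force: [-0.4, -0.0, 1.0]
finger_gap: 30.0
grip_force: 0.0
```

Emit:
step_arm([
  {"dp": [-0.1,0.05,0],"angular": [0,0,0],"fingers": 0.65},
  {"dp": [-0.22,0.11,0],"angular": [0,0,0],"fingers": 0.65},
  {"dp": [-0.36,0.18,0],"angular": [0,0,0],"fingers": 0.65},
  {"dp": [-0.5,0.25,0],"angular": [0,0,0],"fingers": 0.65},
  {"dp": [-0.64,0.32,0],"angular": [0,0,0],"fingers": 0.65},
  {"dp": [-0.76,0.38,0],"angular": [0,0,0],"fingers": 0.65},
  {"dp": [-0.88,0.44,0],"angular": [0,0,0],"fingers": 0.65},
  {"dp": [-0.953,0.473,0],"angular": [0,0,0],"fingers": 0.65},
])

```text
time: 3.1
tool_pos: [358.9, 356.4, 231.4]
tcp_rot: [180.0, 0.0, 107.5]
ft_force: [-0.1, 0.7, -0.1]
finger_gap: 30.3
grip_force: 0.0
```

Emit:
step_arm([
  {"dp": [-0.1,0.05,0],"angular": [0,0,0],"fingers": 0.65},
  {"dp": [-0.24,0.12,0],"angular": [0,0,0],"fingers": 0.65},
  {"dp": [-0.4,0.2,0],"angular": [0,0,0],"fingers": 0.65},
  {"dp": [-0.56,0.28,0],"angular": [0,0,0],"fingers": 0.65},
  {"dp": [-0.72,0.36,0],"angular": [0,0,0],"fingers": 0.65},
  {"dp": [-0.88,0.44,0],"angular": [0,0,0],"fingers": 0.65},
  {"dp": [-0.953,0.473,0],"angular": [0,0,0],"fingers": 0.65},
  {"dp": [-0.953,0.473,0],"angular": [0,0,0],"fingers": 0.65},
])

```text
time: 4.1
tool_pos: [505.7, 203.5, 231.1]
tcp_rot: [-180.0, -0.0, 107.4]
ft_force: [-1.2, -0.3, 0.5]
finger_gap: 30.0
grip_force: 0.0
```

Emit:
step_arm([
  {"dp": [0,0,0.1],"angular": [0,0,0],"fingers": 0.65},
  {"dp": [0,0,0.24],"angular": [0,0,0],"fingers": 0.65},
  {"dp": [0,0,0.38],"angular": [0,0,0],"fingers": 0.65},
  {"dp": [0,0,0.52],"angular": [0,0,0],"fingers": 0.65},
  {"dp": [0,0,0.66],"angular": [0,0,0],"fingers": 0.65},
  {"dp": [0,0,0.78],"angular": [0,0,0],"fingers": 0.65},
  {"dp": [0,0,0.85],"angular": [0,0,0],"fingers": 0.65},
  {"dp": [0,0,0.88],"angular": [0,0,0],"fingers": 0.65},
])

```text
time: 5.1
tool_pos: [504.3, 204.1, 53.9]
tcp_rot: [-179.9, -0.0, 107.5]
ft_force: [0.4, -0.2, -0.1]
finger_gap: 29.7
grip_force: 0.0
```

Run:
```python
from h import *
s=sense();print(s["tool_pos"],s["time"])
a=snapshot("scene")[150:250,170:290];b=snapshot("top")[170:270,165:285]
f=lambda i:cv2.resize(i,None,fx=3.3,fy=3.3,interpolation=cv2.INTER_CUBIC)
cv2.imwrite("pics/d.png",cv2.hconcat([f(a),f(b)]))
```

```text
[504.33345199 204.13898844  53.92306733] 5.1
```

View pics/d.png

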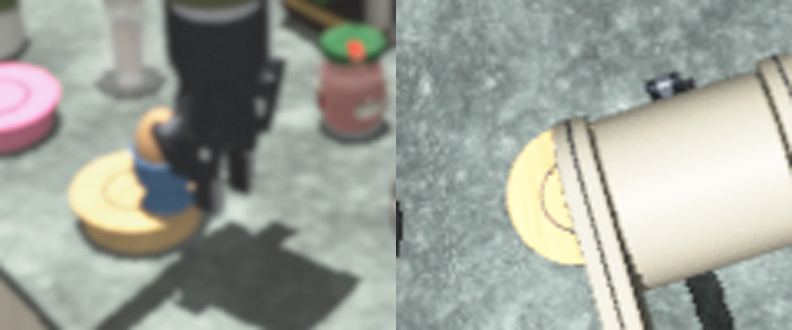

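The scene view shows both fingertips beside the cup with the egg still seated. Next I'll close the gap and push slowly.

Emit:
step_arm([
  {"dp": [0.015,0.004,0],"angular": [0,0,0],"fingers": 0.65},
  {"dp": [0.03,0.008,0],"angular": [0,0,0],"fingers": 0.65},
  {"dp": [0.045,0.008,0],"angular": [0,0,0],"fingers": 0.65},
  {"dp": [0.06,0.008,0],"angular": [0,0,0],"fingers": 0.65},
  {"dp": [0.07,0.008,0],"angular": [0,0,0],"fingers": 0.65},
  {"dp": [0.08,0.008,0],"angular": [0,0,0],"fingers": 0.65},
  {"dp": [0.09,0.008,0],"angular": [0,0,0],"fingers": 0.65},
  {"dp": [0.1,0.008,0],"angular": [0,0,0],"fingers": 0.65},
])

```text
time: 6.2
tool_pos: [501.1, 223.4, 55.3]
tcp_rot: [-180.0, 0.0, 107.5]
ft_force: [-0.9, -0.1, 0.4]
finger_gap: 29.5
grip_force: 0.0
```

Emit:
step_arm([
  {"dp": [0.01,0,0],"angular": [0,0,0],"fingers": 0.65},
  {"dp": [0.02,0,0],"angular": [0,0,0],"fingers": 0.65},
  {"dp": [0.03,0,0],"angular": [0,0,0],"fingers": 0.65},
  {"dp": [0.04,0,0],"angular": [0,0,0],"fingers": 0.65},
  {"dp": [0.05,0,0],"angular": [0,0,0],"fingers": 0.65},
  {"dp": [0.06,0,0],"angular": [0,0,0],"fingers": 0.65},
  {"dp": [0.07,0,0],"angular": [0,0,0],"fingers": 0.65},
  {"dp": [0.08,0,0],"angular": [0,0,0],"fingers": 0.65},
])

```text
time: 7.2
tool_pos: [496.3, 238.7, 55.3]
tcp_rot: [180.0, 0.0, 107.5]
ft_force: [0.2, -0.1, 0.4]
finger_gap: 30.0
grip_force: 0.4
```

Run:
```python
from meas import *
a=snapshot("scene");net("scene")
f=lambda i:cv2.resize(i,None,fx=5,fy=5,interpolation=cv2.INTER_CUBIC)
cv2.imwrite("pics/e.png",f(a[160:250,180:270]))
```

```text
scene egg_mid []
scene egg_cup [(array([220.8, 214.7]), 0.5, array([478.3, 244.7,  30. ]))]
scene stand_mid [(array([212.5, 207.7]), 0.85, array([477.9, 284.6,  30. ])), (array([167.9, 180. ]), 0.69, array([449.1, 483.5,  30. ]))]
```

View pics/e.png

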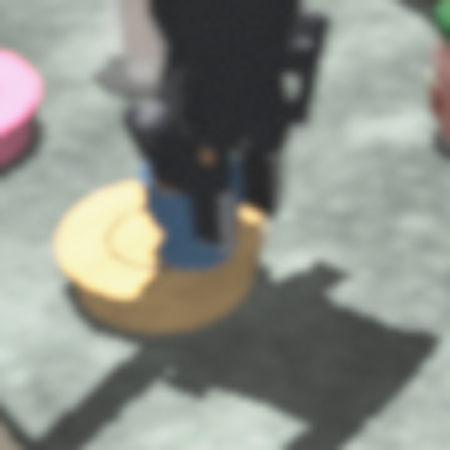

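The fingers are at the bowl and the cup has started to slide upright, with its foot front at about (220, 212). I'll push some more, then back off to check from above.

Emit:
step_arm([
  {"dp": [0.01,0,0],"angular": [0,0,0],"fingers": 0.65},
  {"dp": [0.02,0,0],"angular": [0,0,0],"fingers": 0.65},
  {"dp": [0.03,0,0],"angular": [0,0,0],"fingers": 0.65},
  {"dp": [0.04,0,0],"angular": [0,0,0],"fingers": 0.65},
  {"dp": [0.05,0,0],"angular": [0,0,0],"fingers": 0.65},
  {"dp": [0.06,0,0],"angular": [0,0,0],"fingers": 0.65},
  {"dp": [0.065,0,0],"angular": [0,0,0],"fingers": 0.65},
  {"dp": [0.07,0,0],"angular": [0,0,0],"fingers": 0.65},
])

```text
time: 8.4
tool_pos: [492.1, 252.0, 55.3]
tcp_rot: [180.0, 0.0, 107.5]
ft_force: [0.2, -1.3, 0.2]
finger_gap: 30.1
grip_force: 0.4
```

Emit:
step_arm([
  {"dp": [-0.01,0,0],"angular": [0,0,0],"fingers": 0.65},
  {"dp": [-0.04,0,0],"angular": [0,0,0],"fingers": 0.65},
  {"dp": [-0.1,0,0],"angular": [0,0,0],"fingers": 0.65},
  {"dp": [-0.18,0,0],"angular": [0,0,0],"fingers": 0.65},
  {"dp": [-0.28,0,0],"angular": [0,0,0],"fingers": 0.65},
  {"dp": [-0.38,0,0],"angular": [0,0,0],"fingers": 0.65},
  {"dp": [-0.46,0,0],"angular": [0,0,0],"fingers": 0.65},
  {"dp": [-0.5,0,0],"angular": [0,0,0],"fingers": 0.65},
])

```text
time: 9.4
tool_pos: [522.5, 155.2, 55.3]
tcp_rot: [-180.0, -0.0, 107.4]
ft_force: [1.0, 0.6, 0.6]
finger_gap: 30.0
grip_force: 0.0
```

Run:
```python
from meas import *
a=snapshot("scene");b=cup("top",(223,228));net("top")
f=lambda i:cv2.resize(i,None,fx=4,fy=4,interpolation=cv2.INTER_CUBIC)
cv2.imwrite("pics/f.png",cv2.hconcat([f(a[160:260,180:280]),f(b[180:280,180:280])]))
```

```text
blue@80 top minenc [484.9 279.9  24.6] fit [484.3 280.4] 23.9
top egg_mid []
top egg_cup [(array([222.5, 223.7]), 0.57, array([491.1, 282.4,  30. ]))]
top stand_mid [(array([221.2, 227.4]), 0.64, array([481.6, 285.9,  30. ])), (array([146.6, 240.2]), 0.63, array([449.7, 480.2,  30. ]))]
```

View pics/f.png

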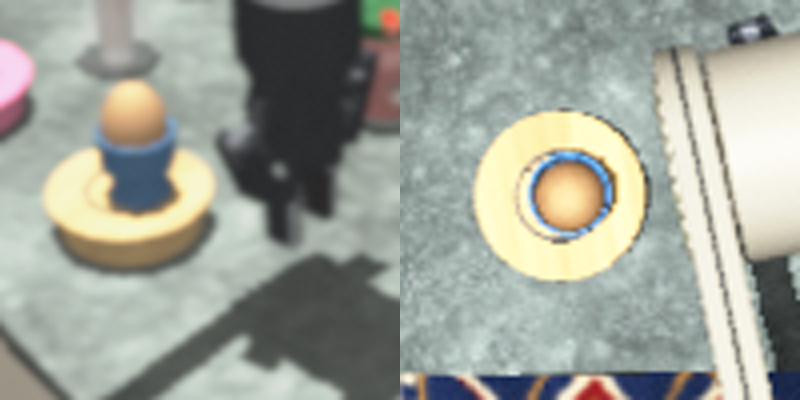

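The cup is upright with the egg seated, its centre at (484.6, 280.1), and the stand's centre is at (478.8, 290.3). About 11.5 mm forward and 2.5 mm sideways remain.

Emit:
step_arm([
  {"dp": [0.05,-0.013,0],"angular": [0,0,0],"fingers": 0.65},
  {"dp": [0.13,-0.013,0],"angular": [0,0,0],"fingers": 0.65},
  {"dp": [0.22,-0.013,0],"angular": [0,0,0],"fingers": 0.65},
  {"dp": [0.3,-0.013,0],"angular": [0,0,0],"fingers": 0.65},
  {"dp": [0.37,-0.013,0],"angular": [0,0,0],"fingers": 0.65},
  {"dp": [0.42,-0.013,0],"angular": [0,0,0],"fingers": 0.65},
  {"dp": [0.45,-0.013,0],"angular": [0,0,0],"fingers": 0.65},
  {"dp": [0.465,-0.013,0],"angular": [0,0,0],"fingers": 0.65},
])

```text
time: 10.65
tool_pos: [491.7, 244.7, 55.2]
tcp_rot: [-180.0, 0.0, 107.5]
ft_force: [-0.3, -0.8, 0.7]
finger_gap: 30.1
grip_force: 0.0
```

Emit:
step_arm([
  {"dp": [0.014,0,0],"angular": [0,0,0],"fingers": 0.65},
  {"dp": [0.028,0,0],"angular": [0,0,0],"fingers": 0.65},
  {"dp": [0.04,0,0],"angular": [0,0,0],"fingers": 0.65},
  {"dp": [0.052,0,0],"angular": [0,0,0],"fingers": 0.65},
  {"dp": [0.064,0,0],"angular": [0,0,0],"fingers": 0.65},
  {"dp": [0.076,0,0],"angular": [0,0,0],"fingers": 0.65},
  {"dp": [0.088,0,0],"angular": [0,0,0],"fingers": 0.65},
  {"dp": [0.1,0,0],"angular": [0,0,0],"fingers": 0.65},
])

```text
time: 11.65
tool_pos: [485.7, 263.7, 55.3]
tcp_rot: [-180.0, 0.0, 107.5]
ft_force: [0.4, -0.8, 0.3]
finger_gap: 29.8
grip_force: 0.5
```

Emit:
step_arm([
  {"dp": [-0.01,0,0],"angular": [0,0,0],"fingers": 0.65},
  {"dp": [-0.04,0,0],"angular": [0,0,0],"fingers": 0.65},
  {"dp": [-0.1,0,0],"angular": [0,0,0],"fingers": 0.65},
  {"dp": [-0.2,0,0],"angular": [0,0,0],"fingers": 0.65},
  {"dp": [-0.32,0,0],"angular": [0,0,0],"fingers": 0.65},
  {"dp": [-0.44,0,0],"angular": [0,0,0],"fingers": 0.65},
  {"dp": [-0.54,0,0],"angular": [0,0,0],"fingers": 0.65},
  {"dp": [-0.6,0,0],"angular": [0,0,0],"fingers": 0.65},
])

```text
time: 12.65
tool_pos: [522.2, 147.4, 55.3]
tcp_rot: [180.0, 0.0, 107.4]
ft_force: [0.2, -1.0, 0.1]
finger_gap: 29.6
grip_force: 0.0
```

Run:
```python
from meas import *
a=snapshot("scene");b=cup("top",(220,228))
B,g,r=[b[...,i].astype(int) for i in range(3)]
ell((r>B+25)|((B>r+50)&(B>g+25)),"top",30,(219,228),24,"stand")
f=lambda i:cv2.resize(i,None,fx=5,fy=5,interpolation=cv2.INTER_CUBIC)
cv2.imwrite("pics/g.png",cv2.hconcat([f(a[160:240,180:260]),f(b[190:270,180:260])]))
for l in("salt_mill","jam_jar","teaspoon"): print(l,[onz("top",d["at"],0) for d in pinpoint("top",l)[:2]])
```

```text
blue@80 top minenc [476.9 292.8  25.7] fit [476.5 292.7] 24.8
stand top minenc [479.2 290.2  56.1] fit [478.7 290.1] 55.4
salt_mill [array([581. , 493.2,   0. ])]
jam_jar [array([703.1, 301. ,   0. ])]
teaspoon [array([447. , -28.5,   0. ]), array([472.8, 295. ,   0. ])]
```

View pics/g.png

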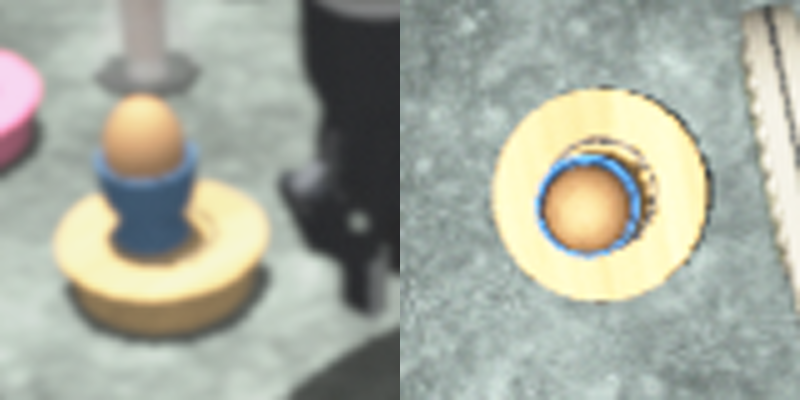

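The foot looks to be inside the ring but about 3–4 mm off centre. I'll measure it relative to the stand in both views before deciding on a correction.

```bash
cat > chk.py <<'E'
from meas import *
from scipy.optimize import least_squares
def go(tag):
    a=snapshot("scene");b=snapshot("top")
    up=lambda i:cv2.resize(i,None,fx=4,fy=4,interpolation=cv2.INTER_CUBIC).astype(int)
    def circ(P,r=None):
        f=lambda v:np.hypot(*(P-v[:2]).T)-(r or v[2])
        return least_squares(f,[478,290,30] if r is None else [478,290],loss="soft_l1").x
    def pts(cam,m,x0,y0,z):
        n,l,s,_=cv2.connectedComponentsWithStats(m.astype(np.uint8));k=1+np.argmax(s[1:,4])
        c=max(cv2.findContours((l==k).astype(np.uint8),0,1)[0],key=len)[:,0].astype(float)
        px=(c+.5)/4-.5+[x0,y0]
        return px,np.array([onz(cam,q,z)[:2] for q in px])
    x0,y0=185,160;i=up(a[160:245,185:265]);B,G,R=i[...,0],i[...,1],i[...,2]
    px,P=pts("scene",(B>R+30)&(B>G+10),x0,y0,30)
    k=px[:,1]>px[:,1].max()-4;fc=circ(P[k],21.)
    px,S=pts("scene",(R>190)&(R>B+30),x0,y0,30)
    k=(px[:,0]<np.median(px[:,0])-5)|((px[:,0]>px[:,0].max()-5));sc=circ(S[k],55.)
    print("scene foot",fc.round(1),"stand",sc.round(1),"diff",(fc-sc).round(1))
    x0,y0=185,195;i=up(b[195:265,185:255]);B,G,R=i[...,0],i[...,1],i[...,2]
    px,P=pts("top",(R>B+25)|(B>R+50),x0,y0,30);sc=circ(P,55.)
    for z,m in((80,(B>R+40)&(B>G+20)),):
        _,P=pts("top",m,x0,y0,z);fc=circ(P)
        print("top rim",fc.round(1),"stand",sc.round(1),"diff",(fc[:2]-sc[:2]).round(1))
    cv2.imwrite(f"pics/{tag}.png",cv2.hconcat([cv2.resize(a[160:240,185:265],None,fx=5,fy=5,interpolation=2),cv2.resize(b[190:270,180:260],None,fx=5,fy=5,interpolation=2)]))
E
python3 -c "
from chk import *
go('h')"
```

```text
scene foot [479.2 299.8] stand [477.9 286.2] diff [ 1.4 13.7]
top rim [475.6 293.5  24.1] stand [478.7 290.1] diff [-3.1  3.3]
```

Run:
```python
from h import *
p0=(180+285/7,170+316/7);p1=(180+152/5,160+253/5);pf=(180+140/4,160+211/4)
for p in(p0,pf,p1):print(np.round(p,1),onz("scene",p,30))
# expected projection of foot front for centre candidates
p=camera_params("scene");f=192/np.tan(np.radians(p["vfov"]/2));K=np.array([[f,0,p["cx"]],[0,f,p["cy"]],[0,0,1]])
def pr(X):return cv2.projectPoints(np.array(X,float),cv2.Rodrigues(np.array(p["R"]))[0],np.array(p["t"],float),K,np.array(p["D"],float))[0][:,0]
t=np.linspace(0,2*np.pi,200)
for c in((488,261),(484.6,280),(476.5,293),(478.8,290.2)):
    q=pr([[c[0]+21*np.cos(a),c[1]+21*np.sin(a),30] for a in t]);print(c,"foot x",q[:,0].min().round(1),q[:,0].max().round(1),"bottom",q[q[:,1].argmax()].round(1))
    q=pr([[c[0]+26*np.cos(a),c[1]+26*np.sin(a),80] for a in t]);print("   rim x",q[:,0].min().round(1),q[:,0].max().round(1),"y",q[:,1].min().round(1),q[:,1].max().round(1))
q=pr([[478.8+55*np.cos(a),290.2+55*np.sin(a),30] for a in t]);print("stand x",q[:,0].min(),q[:,0].max(),"y",q[:,1].min(),q[:,1].max())
```

```text
[220.7 215.1] [477.  243.2  30. ]
[215.  212.8] [471.  261.2  30. ]
[210.4 210.6] [466.6 276.8  30. ]
(488, 261) foot x 212.5 228.6 bottom [219.8 215.2]
   rim x 209.1 229.5 y 189.0 200.3
(484.6, 280) foot x 207.6 223.5 bottom [214.7 212.3]
   rim x 204.1 224.4 y 186.3 197.4
(476.5, 293) foot x 202.4 218.3 bottom [209.4 211.1]
   rim x 198.9 219.0 y 185.2 196.2
(478.8, 290.2) foot x 203.7 219.6 bottom [210.7 211.2]
   rim x 200.2 220.3 y 185.4 196.4
stand x 190.79403878614042 232.44527658407412 y 195.0618784167089 219.06518253734384
```

View pics/h.png

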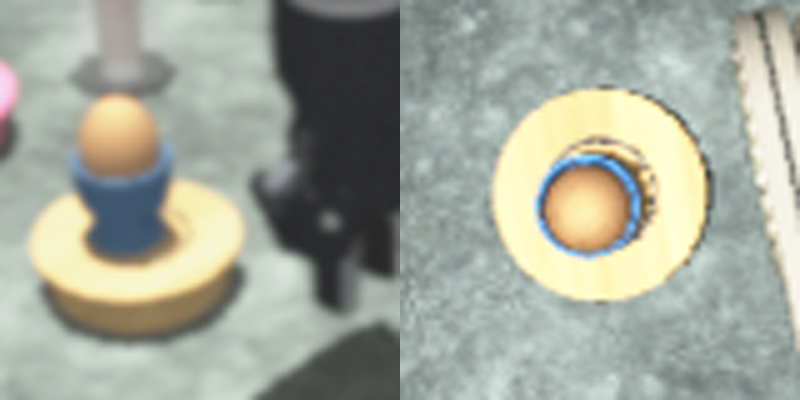

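Both views agree: the cup is upright at about (476.3, 293), 3.8 mm off centre, which leaves only about 2 mm to the ring. I'll make a small counter-nudge from the far side.

Emit:
step_arm([
  {"dp": [0,0,-0.06],"angular": [0,0,0],"fingers": 0.65},
  {"dp": [0,0,-0.16],"angular": [0,0,0],"fingers": 0.65},
  {"dp": [0,0,-0.28],"angular": [0,0,0],"fingers": 0.65},
  {"dp": [0,0,-0.4],"angular": [0,0,0],"fingers": 0.65},
  {"dp": [0,0,-0.52],"angular": [0,0,0],"fingers": 0.65},
  {"dp": [0,0,-0.62],"angular": [0,0,0],"fingers": 0.65},
  {"dp": [0,0,-0.675],"angular": [0,0,0],"fingers": 0.65},
  {"dp": [0,0,-0.675],"angular": [0,0,0],"fingers": 0.65},
])

```text
time: 14.0
tool_pos: [522.2, 149.3, 191.2]
tcp_rot: [179.9, 0.0, 107.5]
ft_force: [0.3, -1.1, 0.1]
finger_gap: 29.9
grip_force: 0.0
```

Emit:
step_arm([
  {"dp": [0.1,-0.01,0],"angular": [0,0,-0.02],"fingers": 0.65},
  {"dp": [0.25,-0.03,0],"angular": [0,0,-0.04],"fingers": 0.65},
  {"dp": [0.42,-0.05,0],"angular": [0,0,-0.06],"fingers": 0.65},
  {"dp": [0.58,-0.06,0],"angular": [0,0,-0.08],"fingers": 0.65},
  {"dp": [0.74,-0.08,0],"angular": [0,0,-0.1],"fingers": 0.65},
  {"dp": [0.88,-0.1,0],"angular": [0,0,-0.12],"fingers": 0.65},
  {"dp": [0.96,-0.11,0],"angular": [0,0,-0.142],"fingers": 0.65},
  {"dp": [0.994,-0.11,0],"angular": [0,0,-0.142],"fingers": 0.65},
])

```text
time: 15.0
tool_pos: [439.5, 333.3, 189.1]
tcp_rot: [-179.9, -0.0, 133.2]
ft_force: [0.4, -0.3, 0.3]
finger_gap: 29.6
grip_force: 0.0
```

Emit:
step_arm([
  {"dp": [0,0,0],"angular": [0,0,0],"fingers": 0.65},
  {"dp": [0,0,0.1],"angular": [0,0,0],"fingers": 0.65},
  {"dp": [0,0,0.22],"angular": [0,0,0],"fingers": 0.65},
  {"dp": [0,0,0.34],"angular": [0,0,0],"fingers": 0.65},
  {"dp": [0,0,0.46],"angular": [0,0,0],"fingers": 0.65},
  {"dp": [0,0,0.57],"angular": [0,0,0],"fingers": 0.65},
  {"dp": [0,0,0.65],"angular": [0,0,0],"fingers": 0.65},
  {"dp": [0,0,0.675],"angular": [0,0,0],"fingers": 0.65},
])

```text
time: 16.0
tool_pos: [440.3, 331.1, 53.4]
tcp_rot: [-179.8, -0.0, 133.0]
ft_force: [-0.5, 0.1, -0.4]
finger_gap: 29.8
grip_force: 0.0
```

Emit:
step_arm([
  {"dp": [0,0,0],"angular": [0,0,0],"fingers": 0.65},
  {"dp": [0,0,0],"angular": [0,0,0],"fingers": 0.65},
  {"dp": [-0.015,0,0],"angular": [0,0,0],"fingers": 0.65},
  {"dp": [-0.03,0,0],"angular": [0,0,0],"fingers": 0.65},
  {"dp": [-0.045,0,0],"angular": [0,0,0],"fingers": 0.65},
  {"dp": [-0.06,0,0],"angular": [0,0,0],"fingers": 0.65},
  {"dp": [-0.07,0,0],"angular": [0,0,0],"fingers": 0.65},
  {"dp": [-0.075,0,0],"angular": [0,0,0],"fingers": 0.65},
])

```text
time: 17.0
tool_pos: [451.4, 321.0, 55.2]
tcp_rot: [-180.0, -0.0, 133.0]
ft_force: [-0.0, 0.2, -0.6]
finger_gap: 30.1
grip_force: 0.0
```

Emit:
step_arm([
  {"dp": [-0.008,-0.005,0],"angular": [0,0,0],"fingers": 0.65},
  {"dp": [-0.016,-0.005,0],"angular": [0,0,0],"fingers": 0.65},
  {"dp": [-0.024,-0.005,0],"angular": [0,0,0],"fingers": 0.65},
  {"dp": [-0.032,-0.005,0],"angular": [0,0,0],"fingers": 0.65},
  {"dp": [-0.04,-0.005,0],"angular": [0,0,0],"fingers": 0.65},
  {"dp": [-0.047,-0.005,0],"angular": [0,0,0],"fingers": 0.65},
  {"dp": [-0.053,-0.005,0],"angular": [0,0,0],"fingers": 0.65},
  {"dp": [-0.053,-0.005,0],"angular": [0,0,0],"fingers": 0.65},
])

```text
time: 18.0
tool_pos: [457.9, 312.6, 55.3]
tcp_rot: [-180.0, 0.0, 133.0]
ft_force: [-0.2, -0.5, 0.2]
finger_gap: 30.1
grip_force: 0.1
```

Emit:
step_arm([
  {"dp": [0.01,0,0],"angular": [0,0,0],"fingers": 0.65},
  {"dp": [0.04,0,0],"angular": [0,0,0],"fingers": 0.65},
  {"dp": [0.1,0,0],"angular": [0,0,0],"fingers": 0.65},
  {"dp": [0.18,0,0],"angular": [0,0,0],"fingers": 0.65},
  {"dp": [0.26,0,0],"angular": [0,0,0],"fingers": 0.65},
  {"dp": [0.33,0,-0.06],"angular": [0,0,0],"fingers": 0.65},
  {"dp": [0.38,0,-0.16],"angular": [0,0,0],"fingers": 0.65},
  {"dp": [0.4,0,-0.25],"angular": [0,0,0],"fingers": 0.65},
])

```text
time: 19.0
tool_pos: [402.8, 372.2, 106.9]
tcp_rot: [179.9, 0.0, 133.1]
ft_force: [0.5, 0.4, 0.9]
finger_gap: 30.1
grip_force: 0.0
```

```bash
python3 -c "
from chk import *
go('i')"
```

```text
scene foot [483.9 294. ] stand [480.8 287.9] diff [3.1 6.1]
top rim [479.8 287.8  24.8] stand [479.1 289.9] diff [ 0.7 -2.1]
```

View pics/i.png

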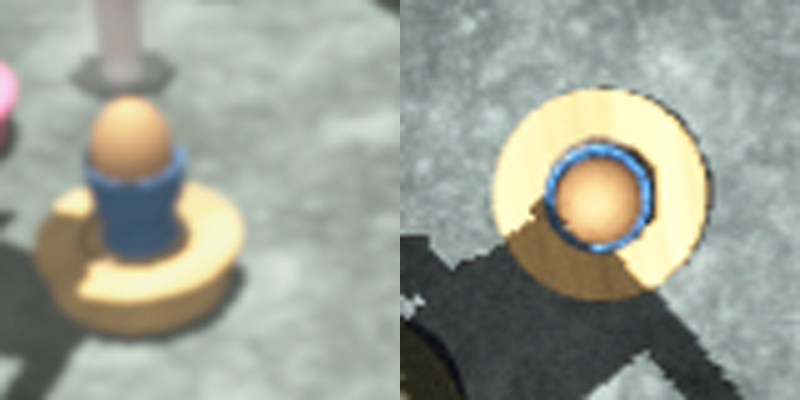

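The cup is now about 2 mm off centre, which leaves over 3 mm of margin to the ring. It stands upright with the egg seated, and the arm is clear.

```bash
python3 -c "
from bench import *
print(hand_in())"
```

```text
the job is handed in; nothing more can be done
None
```

The egg cup is upright with the egg in it, its foot inside the dark ring and about 2 mm off centre by the last camera check; the arm came nowhere near the salt mill, jam jar or teaspoon, and I handed the job in at about 19 s.

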